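# Hold a heat sink home in the corner of an amplifier chassis

### The arm

A 6-joint arm with a two-finger parallel gripper is mounted at the origin on the work surface. World frame = base frame: x ahead of the robot, y to its left, z up, the work surface at z = 0. Lengths are in m, angles in rad, forces in N, time in s.
With the tool pointing down it reaches from about 0.35 to 0.775 m from the base axis. Payload 5.5 kg.
Tool frame: the origin (TCP) lies midway between the tips of the shut fingers; the grasp point (between the pads) lies 19 mm behind it; z points along the fingers, y is the line along which they close (so a half turn about z gives the same grasp; the last joint's range is limited). The gripper opens to 85 mm and grips with 20 to 120 N. Pads are 22 mm wide; open, the fingers measure 114 mm over their backs; the gripper's body (76 mm by 85 mm) begins 54 mm behind the grasp point. The pads swing forward as they close: fully open they stand 13 mm farther back than shut.
Start: joints at [0.984, 0.313, 0.046, 1.304, 0, 1.431], TCP at [0.248, 0.519, 0.231] pointing down, gripper open.
Joint ranges: [-2.76, 2.76], [-0.86, 1.69], [-1.03, 1.26], [-2.2, 2.34], [-1.47, 1.5], [-3.14, 3.14]. Speed limits (rad/s): [2.57, 2.57, 3.14, 3.14, 3.14, 3.14].

### API

Orientations are given as a rotation vector (axis times angle).
In Python, from bench import env gives the robot as it stands. The module is installed in compiled form; this text tells all that it offers.
- The arm moves only by the tool move_arm, never from a script. Its argument "deltas" is a list of rows, each a list of 3 entries, a list of its own where there are three numbers: the turn, a rotation vector about the tool's x, y, z in rad, then the shift along the tool's x, y, z in m, then the opening, from 0 (shut) to 1 (fully open). A call has 1 to 20 rows; each row shifts and turns the commanded pose from where the row before left it, along the tool's axes as they then stand; what a row does not reach is not made up. A row lasts 1/10 s, in which the tool goes at most 50 mm and 8.59 degrees, less where a joint would pass 70% of its speed; a pose out of reach is approached as far as the arm can. A call with a gripper value outside its range is refused whole. The fingers move at their own pace and stop on an object; the grip force is fixed at half the most. Time passes only in rows, so rows that do not move let the fingers close. It gives the time, the measured TCP pose, the force, the opening and the grip force at its end, in the units of the state.
- env.get_obs(): the state, without advancing time (a new reading comes with each control period).
- env.camera(name): name is "scene" or "top"; returns a dict with "frame" (400x640x3 uint8, red, green, blue), "z_map" (400x640 float32, m along the optical axis (not along the pixel's ray), 0 where there is no reading), "fx", "fy", "cx", "cy" (pixels), "xyz" and "orientation" of the camera in the world. Camera axes: x right, y down, z forward; pixel columns grow to the right and rows downward; lengths in m; the calibration is good to about 2 mm. A picture is of the moment at which its call begins.
- env.finish_job(): hands the job in; it is judged then, once.
The state is a dict: "t": time; "joint_pos": joint angles; "joint_velocities": joint speeds; "joint_efforts": joint torques, N m; "eef_pos": TCP position; "tcp_rot": TCP orientation; "ft_force": force on the tool from outside, world axes, zero at the start; "wrist_torque": the same for the moment, N m; "opening": finger opening in m; "grip_force": force on a finger pad.
Only numpy, scipy, OpenCV 4.12 (cv2) and the standard library are available. Lean on these libraries where they do the work, as an engineer would, in place of code of your own. Each camera call takes 0.05 s, during which the arm holds its last target. There are 200 camera calls.

### The job

Pick up the finned aluminium heat sink, lift it over onto the black amplifier chassis and bring it upright into the corner between the long fence and the square stop block: flat on the deck, its flat back flush along the fence, its end against the stop block. Then press it firmly down on the deck and against the fence at once with one diagonal push (roughly 10 N each way), as for someone to drive its screws, and finish while still holding it pressed there: do not let go. Leave the other things on the table where they are.

Things in the scene. Friction and masses are not known exactly. Their poses are not given: they have to be found in the camera images.
- heatsink: Loose upright aluminium heat sink, a comb-like block 40 (x) by 90 (y) by 60 (z) mm, 0.2 to 0.37 kg. Origin: centre of its underside, z up. Flat back at +x, 20 mm from the origin; ten fins point to -x and end 20 mm from it, with gaps too narrow for a finger (treat it as solid). Grip it across its 40 mm, by the upper half so that the fingers stay above the fence.
- heatsink_back (a point): Point on the heat sink at the middle of the lower edge of its flat back (20 mm along its +x from its origin, at the height of its underside).
- chassis: Fixed black amplifier chassis, a flat box 140 (x) by 260 (y) by 30 (z) mm lying on the table. Origin: centre of its underside; its flat top, the deck, is 30 mm above. It is turned by up to 0.3 rad. Fence, stop block and socket are fixed on the deck with the same yaw. Deck, fence and heat sink are smooth (friction 0.25 to 0.35 between them): pressed down on the deck, the heat sink still needs about a third of that force before its push reaches the fence.
- fence: Fixed upright aluminium strip along the far (+x) edge of the deck: 6 (x) by 260 (y) by 26 (z) mm. Origin: centre of its underside, on the deck. Its working face is the one at -x, 3 mm from the origin, looking along -x over the deck. The heat sink's +x axis points along the fence's +x when its back is against it.
- stop: Fixed square aluminium stop block 30 by 30 by 24 (z) mm on the deck, near one end of the fence: which end varies. Origin: centre of its underside; 105 mm from the middle of the fence along the fence's +y or -y, and 7 mm clear of the fence's face. The heat sink goes on the side of it that faces the middle of the fence.
- socket: Fixed round white ceramic valve socket, 32 mm across and 18 mm high, at the other end of the fence, the mirror place of the stop block. Origin: centre of its underside. Between socket and stop block there are about 178 mm free.
- valve: Bystander: loose glass radio valve standing on the table, 38 mm across, 83 mm high. Origin: centre of its underside. To be left alone.
- screwdriver: Bystander: loose screwdriver lying on the table, along its x axis. To be left alone.
- headphones: Bystander: loose headphones on the table, about 200 by 190 mm and 84 mm high. Origin: under the middle between the ear cups, the headband lies along -x. To be left alone.
Things that resemble listed ones, but are neither listed nor needed, are in the scene too. Of the things that look like the heatsink, the smallest one is meant.

How it is judged:
On the way:
1. the heat sink is lifted clear, higher than the deck (height (world z) of heatsink above 0.033 m and contact force between the fingers and heatsink above 0.5 N), for 0.1 s.
At the end, for the whole second after the job is handed in: Through the last second the robot presses the heat sink: over 6 N on the deck (weight at most 3.6 N) and over 4 N on the fence; it is still, upright (0.05 rad), flat on the deck (2.5 mm), its flat back along the fence (2.5 mm, 0.04 rad), its end within 4 mm of the stop block (contact force between heatsink and chassis above 6 N and contact force between heatsink and fence above 4 N and contact force between any of the fingers, the arm and heatsink above 1 N and angle between heatsink's own z axis and vertical below 0.05 rad and angle between the x axis of heatsink and the x axis of fence, either way round below 0.04 rad and x of heatsink_back in the frame of fence between -0.0055 and 0.003 m and z of heatsink in the frame of fence between -0.0025 and 0.0025 m and y of stop in the frame of heatsink between -0.064 and 0.064 m and y of heatsink in the frame of fence between -0.07 and 0.07 m and linear speed of heatsink below 0.02 m/s); the arm keeps its last pose, push and grip.
It fails at once if a bystander (valve, screwdriver or headphones) is moved by more than 30 mm, or the valve is tipped over (distance of any of valve, screwdriver, headphones from where it was at the start of the episode above 0.03 m or angle between valve's own z axis and vertical above 0.6 rad).
It also fails if it takes over 42 s, if anything falls off the work surface, if the arm or the gripper's body presses on something with over 40 N, if the wrist force passes 120 N, or if a joint passes its speed limit or range.

## Working session

There is one attempt and no reset: what is moved stays moved. The work goes in short steps, Python scripts to look and compute and a tool call to move; the robot and the scene stay as the last step left them, time stands still between calls to the robot, and variables do not carry over. Pictures are saved under pics/ and viewed, at most 10 in all, crops included, and the job is handed in when it is done.

Besides the shell and the picture viewer there is one more tool, called after "Request:" as name(argument=value, ...), one argument or row to a line, values as JSON. move_arm: Moves the arm, as the interface text tells. Its arguments: {"type":"object","properties":{"deltas":{"type":"array","items":{"type":"array"}}},"required":["deltas"]}

```bash
mkdir -p pics
cat > h.py <<'E'
import numpy as np, cv2
from scipy.spatial.transform import Rotation as R
from bench import env
def cam(n):
    c=env.camera(n)
    o=np.array(c["orientation"],float)
    M=o if o.shape==(3,3) else (R.from_rotvec(o).as_matrix() if o.size==3 else R.from_quat(o).as_matrix())
    z=c["z_map"]; v,u=np.mgrid[0:400,0:640]
    P=np.stack([(u-c["cx"])/c["fx"]*z,(v-c["cy"])/c["fy"]*z,z],-1)@M.T+np.array(c["xyz"])
    P[z==0]=np.nan
    return c,P
E
python3 - <<'E'
from h import *
for n in("scene","top"):
    c,P=cam(n); print(n,c["xyz"],c["orientation"],c["fx"])
    cv2.imwrite(f"pics/{n}0.png",c["frame"][...,::-1]); np.save(n,P)
print(env.get_obs())
E
```

```text
scene [1.06754144 0.48002944 0.99681824] [-1.17477659 -2.50487659  0.77255188] 431.62021568556077
top [0.26534452 0.08582976 1.38415699] [-1.9908979   2.22174093 -0.23559771] 433.35512687634844
{'t': 0.1, 'joint_pos': array([ 9.84446306e-01,  3.13904398e-01,  4.50892410e-02,  1.30360465e+00,
       -3.02086476e-05,  1.43122029e+00]), 'joint_velocities': array([ 0.00034323, -0.0031677 ,  0.00210277, -0.00026634,  0.0005179 ,
        0.00084959]), 'joint_efforts': array([ 3.29845723e-03, -4.81725776e+01,  2.99244583e+01,  1.26434452e-02,
       -1.30344406e-04, -3.58878708e-05]), 'eef_pos': array([0.24818111, 0.51817219, 0.23050857]), 'tcp_rot': array([-6.95847028e-01, -3.06299716e+00,  2.40044550e-03]), 'ft_force': array([ 0.15389094, -0.03517541, -0.377801  ]), 'wrist_torque': array([-0.00056458, -0.02757461,  0.04698253]), 'grip_force': 0.0, 'opening': 0.0856404514981583}
```

View pics/top0.png

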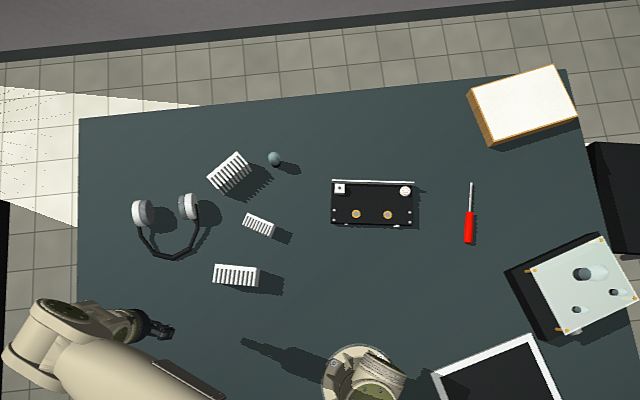

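View pics/scene0.png

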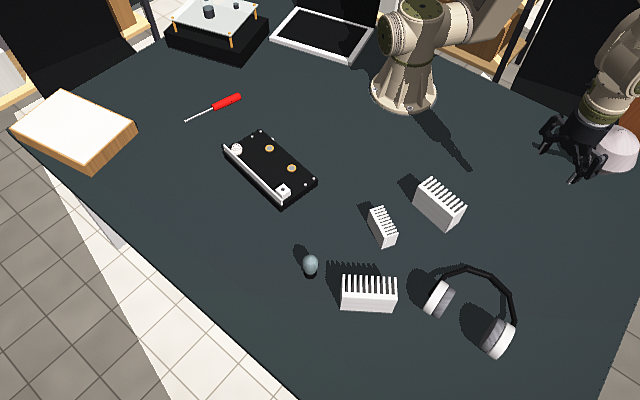

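Top view: the smallest comb block is at (258,224), the chassis at (373,203) with the stop at (340,188) and socket at (405,191). The valve is at (274,159), headphones at (168,225) and screwdriver at (469,212). Next I fit the poses.

Run:
```python
from h import *
T=np.load("top.npy");S=np.load("scene.npy")
def rect(p):
    p=p[:,:2].astype(np.float32); (c,s,a)=cv2.minAreaRect(p); return np.round(c,4),np.round(s,4),round(a,2)
def both(lo,hi,tb,sb):
    out=[]
    for P,(u0,u1,v0,v1) in((T,tb),(S,sb)):
        q=P[v0:v1,u0:u1].reshape(-1,3); q=q[(q[:,2]>lo)&(q[:,2]<hi)]; out.append(q); print(len(q),rect(q) if len(q)>5 else'', np.median(q[:,2]))
    print("both",rect(np.vstack(out))); return out
print("sink top");a=both(.053,.066,(238,280,208,242),(362,402,200,252))
print("sink all");a=both(.01,.066,(238,280,208,242),(362,402,200,252))
print("deck");both(.022,.036,(325,420,175,232),(215,325,125,212))
print("fence");both(.051,.062,(325,420,172,232),(215,325,125,215))
print("stop");both(.048,.058,(330,350,184,198),(272,296,182,202))
print("table z",np.nanmedian(T[260:320,290:320,2]),np.nanmedian(S[300:340,200:240,2]))
print("valve",T[159,274],"near",S[262,310])
A=cv2.imread("pics/top0.png")[205:245,235:285];B=cv2.imread("pics/scene0.png")[195:255,355:410]
C=cv2.imread("pics/top0.png")[170:235,325:425]
f=lambda x:cv2.resize(x,(390,290),interpolation=cv2.INTER_CUBIC)
cv2.imwrite("pics/z.png",np.vstack([np.hstack([f(A),f(B)]),np.hstack([f(C),f(cv2.imread("pics/scene0.png")[120:215,215:330])])]))
```

```text
sink top
266 (array([0.5065, 0.2602]), array([0.0917, 0.0403]), 60.97) 0.06005639966189058
493 (array([0.5061, 0.2571]), array([0.0932, 0.0423]), 59.83) 0.06060944141982649
both (array([0.5069, 0.2581]), array([0.0953, 0.0426]), 60.45)
sink all
424 (array([0.5065, 0.2601]), array([0.0921, 0.0403]), 60.87) 0.05699922014795333
809 (array([0.5064, 0.257 ]), array([0.093 , 0.0425]), 60.51) 0.05668634905894898
both (array([0.5068, 0.2581]), array([0.0953, 0.0429]), 60.51)
deck
3018 (array([ 0.5365, -0.1038]), array([0.2608, 0.1367]), 81.86) 0.03017908312174855
2965 (array([ 0.5416, -0.1063]), array([0.2634, 0.1458]), 81.94) 0.03179382048015289
both (array([ 0.5412, -0.1061]), array([0.264 , 0.1466]), 81.86)
fence
260 (array([ 0.5871, -0.1116]), array([0.2566, 0.0434]), 82.2) 0.055541592091456926
364 (array([ 0.587 , -0.1134]), array([0.2616, 0.0441]), 82.15) 0.05633616091310628
both (array([ 0.587 , -0.1134]), array([0.2616, 0.0441]), 82.15)
stop
78 (array([ 0.5939, -0.0045]), array([0.0285, 0.0276]), 83.11) 0.05431600155426852
140 (array([ 0.6019, -0.0038]), array([0.0416, 0.044 ]), 80.63) 0.054828864125553656
both (array([ 0.6019, -0.0038]), array([0.0416, 0.044 ]), 80.63)
table z 0.00035668385267695335 0.00021095738193832592
valve [0.70325658 0.18810918 0.08053674] near [0.72189523 0.19460264 0.0817004 ]
```

View pics/z.png

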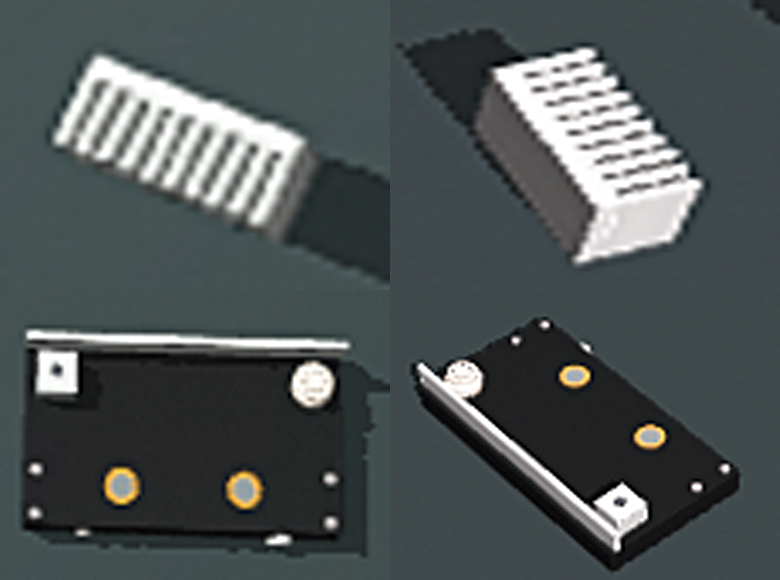

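Crops show the sink's solid back facing the fence side (+x, -y), so about +21° of yaw is needed. The stop is at the +y end. First I move above the sink.

Request:
move_arm(
  deltas=[
    [[0,0,0],[-0.0287,-0.0101,0],1],
    [[0,0,0],[-0.0287,-0.0101,0],1],
    [[0,0,0],[-0.0287,-0.0101,0],1],
    [[0,0,0],[-0.0287,-0.0101,0],1],
    [[0,0,0],[-0.0287,-0.0101,0],1],
    [[0,0,0],[-0.0287,-0.0101,0],1],
    [[0,0,0],[-0.0287,-0.0101,0],1],
    [[0,0,0],[-0.0287,-0.0101,0],1],
    [[0,0,0],[-0.0287,-0.0101,0],1],
    [[0,0,0],[-0.0287,-0.0101,0],1],
    [[0,0,0],[-0.0287,-0.0101,0],1],
    [[0,0,0],[-0.0287,-0.0101,0],1],
    [[0,0,0.136],[0,0,0],1],
    [[0,0,0.136],[0,0,0],1],
    [[0,0,0.136],[0,0,0],1],
    [[0,0,0.136],[0,0,0],1],
    [[0,0,0.136],[0,0,0],1],
    [[0,0,0.136],[0,0,0],1],
    [[0,0,0.136],[0,0,0],1],
    [[0,0,0.136],[0,0,0],1],
  ],
)

```text
t: 2.1
eef_pos: [0.5064, 0.2604, 0.2308]
tcp_rot: [-2.187, -2.255, 0.001]
ft_force: [0.5, -0.2, -0.0]
opening: 0.0855
grip_force: 0.0
```

Request:
move_arm(
  deltas=[
    [[0,0,0.136],[0,0,0],1],
    [[0,0,0.136],[0,0,0],1],
    [[0,0,0.136],[0,0,0],1],
    [[0,0,0.136],[0,0,0],1],
    [[0,0,0],[0,0,0.025],1],
    [[0,0,0],[0,0,0.025],1],
    [[0,0,0],[0,0,0.025],1],
    [[0,0,0],[0,0,0.025],1],
    [[0,0,0],[0,0,0],1],
    [[0,0,0],[0,0,0],1],
  ],
)

```text
t: 3.1
eef_pos: [0.5062, 0.2603, 0.1311]
tcp_rot: [-2.708, -1.592, 0.002]
ft_force: [-0.6, -0.5, 0.7]
opening: 0.0855
grip_force: 0.0
```

```bash
cat >> h.py <<'E'
def st():
    o=env.get_obs(); M=R.from_rotvec(o["tcp_rot"]).as_matrix()
    print("t",o["t"],"p",o["eef_pos"].round(4),"yawY",np.degrees(np.arctan2(M[1,1],M[0,1])).round(2),"tilt",M[:,2].round(4),"q",o["joint_pos"].round(2),"F",o["ft_force"].round(2),"M",o["wrist_torque"].round(2),"op",round(o["opening"],4),o["grip_force"]); return o,M
E
python3 - <<'E'
from h import *
o,M=st()
print("d tool",M.T@(np.array([.5065,.2590,.03])-o["eef_pos"]))
c,P=cam("scene"); f=c["frame"][120:320,290:490,::-1]
cv2.imwrite("pics/s1.png",cv2.resize(f,(600,600)))
E
```

```text
t 3.1 p [0.5062 0.2603 0.1311] yawY -29.11 tilt [-1.5e-03 -5.0e-04 -1.0e+00] q [ 0.33  0.35 -0.15  1.07  0.    2.41] F [-0.62 -0.47  0.66] M [-0.02 -0.04  0.01] op 0.0855 0.0
d tool [-0.00090049  0.00099624  0.10112242]
```

View pics/s1.png

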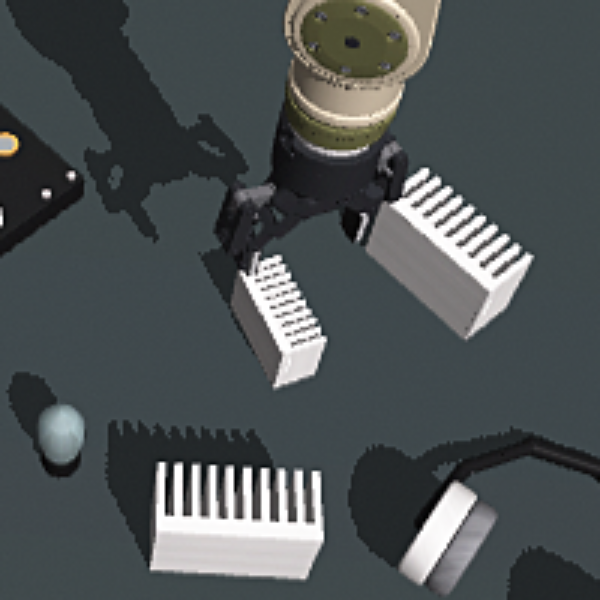

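The open gripper hangs over the small sink at (280,330), aligned across its width. A large comb block is near the rear finger, so I check that clearance in the cloud.

Run:
```python
from h import *
S=np.vstack([np.load("scene.npy").reshape(-1,3),np.load("top.npy").reshape(-1,3)]);c=np.array([.5065,.259]);a=np.radians(-29.2)
S=S[S[:,2]>.02]; d=S[:,:2]-c; x=d@[np.cos(a),np.sin(a)]; y=d@[-np.sin(a),np.cos(a)]
m=(abs(x)<.12)&(abs(y)<.06)&(S[:,2]<.15); x,y,z=x[m],y[m],S[m,2]
for lo in np.arange(-.12,.12,.01):
    k=(x>=lo)&(x<lo+.01)&(abs(y)<.045); print(round(lo,2),k.sum(),z[k].max().round(3) if k.any() else'', y[k].min().round(3) if k.any() else '')
```

```text
-0.12 0  
-0.11 0  
-0.1 0  
-0.09 0  
-0.08 0  
-0.07 0  
-0.06 0  
-0.05 0  
-0.04 0  
-0.03 18 0.062 -0.043
-0.02 233 0.067 -0.045
-0.01 243 0.068 -0.045
-0.0 234 0.067 -0.045
0.01 286 0.067 -0.045
0.02 125 0.064 -0.044
0.03 0  
0.04 0  
0.05 0  
0.06 0  
0.07 0  
0.08 0  
0.09 0  
0.1 0  
0.11 0
```

Request:
move_arm(
  deltas=[
    [[0,0,0],[-0.001,0.001,0.02],1],
    [[0,0,0],[0,0,0.02],1],
    [[0,0,0],[0,0,0.02],1],
    [[0,0,0],[0,0,0.02],1],
    [[0,0,0],[0,0,0.01],1],
    [[0,0,0],[0,0,0.009],1],
    [[0,0,0],[0,0,0],1],
    [[0,0,0],[0,0,0],0],
    [[0,0,0],[0,0,0],0],
    [[0,0,0],[0,0,0],0],
    [[0,0,0],[0,0,0],0],
    [[0,0,0],[0,0,0],0],
    [[0,0,0],[0,0,0],0],
    [[0,0,0],[0,0,0],0],
    [[0,0,0],[0,0,0],0],
  ],
)

```text
t: 4.65
eef_pos: [0.5078, 0.2594, 0.0332]
tcp_rot: [2.708, 1.592, 0.003]
ft_force: [-0.6, -0.2, 5.5]
opening: 0.0388
grip_force: 62.2
```

Request:
move_arm(
  deltas=[
    [[0,0,0],[0,0,-0.005],0],
    [[0,0,0],[0,0,-0.01],0],
    [[0,0,0],[0,0,-0.02],0],
    [[0,0,0],[0,0,-0.02],0],
    [[0,0,0],[0,0,-0.02],0],
    [[0,0,0],[0,0,-0.02],0],
    [[0,0,0],[0,0,-0.02],0],
    [[0,0,0],[0,0,-0.005],0],
    [[0,0,0],[0,0,0],0],
    [[0,0,0],[0,0,0],0],
    [[0,0,0],[0,0,0],0],
  ],
)

```text
t: 5.75
eef_pos: [0.5062, 0.2588, 0.151]
tcp_rot: [-2.708, -1.592, 0.004]
ft_force: [-0.3, -0.2, -2.6]
opening: 0.0393
grip_force: 61.4
```

Run:
```python
from h import *
o,M=st()
```

```text
t 5.75 p [0.5062 0.2588 0.151 ] yawY -29.11 tilt [-2.3e-03 -8.0e-04 -1.0e+00] q [ 0.33  0.34 -0.12  1.12  0.    2.41] F [-0.35 -0.19 -2.63] M [ 0.02  0.01 -0.08] op 0.0393 61.42488956451416
```

Request:
move_arm(
  deltas=[
    [[0,0,0],[-0.0183,0.016,0],0],
    [[0,0,0],[-0.0183,0.016,0],0],
    [[0,0,0],[-0.0183,0.016,0],0],
    [[0,0,0],[-0.0183,0.016,0],0],
    [[0,0,0],[-0.0183,0.016,0],0],
    [[0,0,0],[-0.0183,0.016,0],0],
    [[0,0,0],[-0.0183,0.016,0],0],
    [[0,0,0],[-0.0183,0.016,0],0],
    [[0,0,0],[-0.0183,0.016,0],0],
    [[0,0,0],[-0.0183,0.016,0],0],
    [[0,0,0],[-0.0183,0.016,0],0],
    [[0,0,0],[-0.0183,0.016,0],0],
    [[0,0,0],[-0.0183,0.016,0],0],
    [[0,0,0],[-0.0183,0.016,0],0],
    [[0,0,-0.092],[0,0,0],0],
    [[0,0,-0.092],[0,0,0],0],
    [[0,0,-0.092],[0,0,0],0],
    [[0,0,-0.092],[0,0,0],0],
    [[0,0,0],[0,0,0],0],
    [[0,0,0],[0,0,0],0],
  ],
)

```text
t: 7.75
eef_pos: [0.5777, -0.0736, 0.1515]
tcp_rot: [-2.373, -2.057, 0.001]
ft_force: [-0.6, 0.7, -1.8]
opening: 0.0387
grip_force: 61.4
```

Request:
move_arm(
  deltas=[
    [[0,0,0],[0,0,0.02],0],
    [[0,0,0],[0,0,0.02],0],
    [[0,0,0],[0,0,0.02],0],
    [[0,0,0],[0,0,0.01],0],
    [[0,0,0],[0,0,0],0],
    [[0,0,0],[0,0,0],0],
  ],
)

```text
t: 8.35
eef_pos: [0.5784, -0.0737, 0.0827]
tcp_rot: [2.372, 2.06, 0.0]
ft_force: [0.6, -0.0, -1.9]
opening: 0.039
grip_force: 61.4
```

Run:
```python
from h import *
o,M=st()
c,P=cam("top"); d,Q=cam("scene"); np.save("t2",P);np.save("s2",Q)
cv2.imwrite("pics/p2.png",np.hstack([cv2.resize(c["frame"][165:240,320:425,::-1],(390,400)),cv2.resize(d["frame"][100:215,210:335,::-1],(400,400))]))
```

```text
t 8.35 p [ 0.5784 -0.0737  0.0827] yawY -8.05 tilt [ 2.e-04  0.e+00 -1.e+00] q [-0.26  0.41 -0.19  0.97  0.    1.45] F [ 0.61 -0.04 -1.86] M [-0.   -0.04 -0.05] op 0.039 61.357773542404175
```

View pics/p2.png

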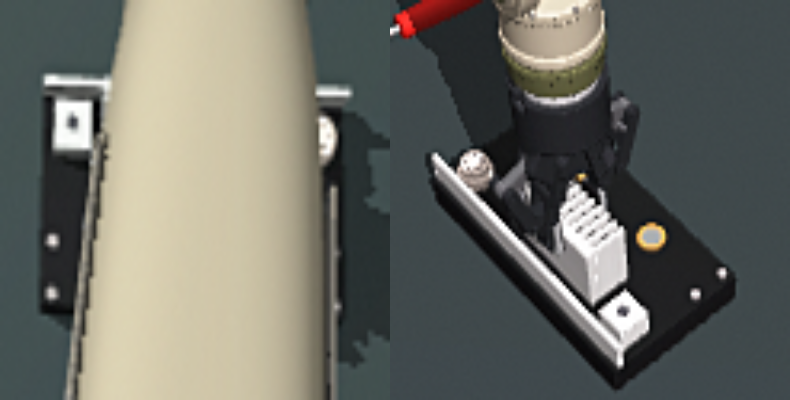

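The sink hangs about 20 mm over the deck, with its back near the fence and its end near the stop (610,290 in the right panel). I lower it, then slide it gently toward the stop.

Request:
move_arm(
  deltas=[
    [[0,0,0],[0,0,0.008],0],
    [[0,0,0],[0,0,0.008],0],
    [[0,0,0],[0,0,0.002],0],
    [[0,0,0],[0.003,0,0],0],
    [[0,0,0],[0.002,0,0],0],
    [[0,0,0],[0,0,0],0],
    [[0,0,0],[0,0,0],0],
  ],
)

```text
t: 9.15
eef_pos: [0.579, -0.0686, 0.0644]
tcp_rot: [2.371, 2.061, 0.0]
ft_force: [0.3, -0.4, -2.3]
opening: 0.0389
grip_force: 61.3
```

Request:
move_arm(
  deltas=[
    [[0,0,0],[0.001,0,0],0],
    [[0,0,0],[0.001,0,0],0],
    [[0,0,0],[0,0,0],0],
    [[0,0,0],[0,0,0],0],
  ],
)

```text
t: 9.55
eef_pos: [0.5792, -0.0667, 0.0643]
tcp_rot: [2.371, 2.061, 0.0]
ft_force: [-0.9, 0.1, -1.5]
opening: 0.0389
grip_force: 61.3
```

Request:
move_arm(
  deltas=[
    [[0,0,0],[0.001,0,0],0],
    [[0,0,0],[0,0,0],0],
    [[0,0,0],[0,0,0],0],
  ],
)

```text
t: 9.85
eef_pos: [0.5793, -0.0657, 0.0643]
tcp_rot: [-2.371, -2.061, -0.0]
ft_force: [-0.0, 0.3, -1.7]
opening: 0.0391
grip_force: 61.3
```

Request:
move_arm(
  deltas=[
    [[0,0,0],[0.001,0,0],0],
    [[0,0,0],[0,0,0],0],
    [[0,0,0],[0,0,0],0],
  ],
)

```text
t: 10.15
eef_pos: [0.5794, -0.0647, 0.0643]
tcp_rot: [-2.371, -2.061, -0.0]
ft_force: [0.5, 0.1, -2.1]
opening: 0.0388
grip_force: 61.3
```

Request:
move_arm(
  deltas=[
    [[0,0,0],[0.001,0,0],0],
    [[0,0,0],[0,0,0],0],
    [[0,0,0],[0,0,0],0],
  ],
)

```text
t: 10.45
eef_pos: [0.5796, -0.0639, 0.0643]
tcp_rot: [2.371, 2.06, -0.0]
ft_force: [-0.0, -0.8, -1.2]
opening: 0.0391
grip_force: 61.4
```

Request:
move_arm(
  deltas=[
    [[0,0,0],[0.001,0,0],0],
    [[0,0,0],[0,0,0],0],
    [[0,0,0],[0,0,0],0],
  ],
)

```text
t: 10.75
eef_pos: [0.5796, -0.0638, 0.0644]
tcp_rot: [2.371, 2.059, -0.002]
ft_force: [-0.8, -4.8, -0.4]
opening: 0.0388
grip_force: 61.4
```

Stop contact (about 5 N per mm). I back off 1 mm and go toward the fence.

Request:
move_arm(
  deltas=[
    [[0,0,0],[-0.001,0,0],0],
    [[0,0,0],[0,0.002,0],0],
    [[0,0,0],[0,0.002,0],0],
    [[0,0,0],[0,0.002,0],0],
    [[0,0,0],[0,0,0],0],
    [[0,0,0],[0,0,0],0],
  ],
)

```text
t: 11.35
eef_pos: [0.586, -0.0647, 0.0643]
tcp_rot: [2.371, 2.06, 0.001]
ft_force: [-0.3, -2.6, -3.1]
opening: 0.0387
grip_force: 61.4
```

Request:
move_arm(
  deltas=[
    [[0,0,0],[0,0.001,0],0],
    [[0,0,0],[0,0.0005,0],0],
    [[0,0,0],[0,0,0],0],
    [[0,0,0],[0,0,0],0],
  ],
)

```text
t: 11.75
eef_pos: [0.5869, -0.0649, 0.0643]
tcp_rot: [-2.371, -2.061, 0.0]
ft_force: [-1.9, -2.5, -2.1]
opening: 0.039
grip_force: 61.3
```

Request:
move_arm(
  deltas=[
    [[0,0,0],[0,0.001,0],0],
    [[0,0,0],[0,0,0],0],
    [[0,0,0],[0,0,0],0],
  ],
)

```text
t: 12.05
eef_pos: [0.5879, -0.065, 0.0643]
tcp_rot: [-2.371, -2.061, 0.0]
ft_force: [-2.0, -3.6, -2.2]
opening: 0.039
grip_force: 61.3
```

Request:
move_arm(
  deltas=[
    [[0,0,0],[-0.0004,0.001,0],0],
    [[0,0,0],[0,0,0],0],
    [[0,0,0],[0,0,0],0],
  ],
)

```text
t: 12.35
eef_pos: [0.5879, -0.0651, 0.0641]
tcp_rot: [-2.37, -2.06, 0.001]
ft_force: [-4.2, -2.3, -1.6]
opening: 0.0391
grip_force: 61.5
```

Request:
move_arm(
  deltas=[
    [[0,0,0],[0,0.001,0],0],
    [[0,0,0],[0,0,0],0],
    [[0,0,0],[0,0,0],0],
  ],
)

```text
t: 12.65
eef_pos: [0.588, -0.0651, 0.0638]
tcp_rot: [-2.369, -2.059, 0.003]
ft_force: [-6.6, -1.3, 0.9]
opening: 0.039
grip_force: 61.7
```

```bash
python3 -c "
from h import *
st()"
```

```text
t 12.65 p [ 0.588  -0.0651  0.0638] yawY -8.0 tilt [-0.0036  0.001  -1.    ] q [-0.25  0.45 -0.18  0.94  0.    1.46] F [-6.64 -1.25  0.9 ] M [-0.39  1.44  0.24] op 0.039 61.66459143161774
```

Request:
move_arm(
  deltas=[
    [[0,0,0],[0,0,0.001],0],
    [[0,0,0],[0,0,0],0],
    [[0,0,0],[0,0,0],0],
  ],
)

```text
t: 12.95
eef_pos: [0.588, -0.0651, 0.0633]
tcp_rot: [-2.369, -2.059, 0.003]
ft_force: [-7.5, -2.6, 3.6]
opening: 0.0391
grip_force: 62.0
```

Request:
move_arm(
  deltas=[
    [[0,0,0],[0,0.0005,0.001],0],
    [[0,0,0],[0,0,0],0],
    [[0,0,0],[0,0,0],0],
  ],
)

```text
t: 13.25
eef_pos: [0.588, -0.0651, 0.0633]
tcp_rot: [-2.369, -2.059, 0.004]
ft_force: [-11.6, -1.6, 10.2]
opening: 0.039
grip_force: 62.8
```

```bash
python3 -c "
from h import *
st()"
```

```text
t 13.25 p [ 0.588  -0.0651  0.0633] yawY -7.99 tilt [-3.7e-03  7.0e-04 -1.0e+00] q [-0.25  0.45 -0.18  0.94 -0.    1.46] F [-11.58  -1.56  10.22] M [-0.32  2.38  0.27] op 0.039 62.84937143325806
```

Request:
move_arm(
  deltas=[
    [[0,0,0],[0,0,0],0],
    [[0,0,0],[0,0,0],0],
    [[0,0,0],[0,0,0],0],
    [[0,0,0],[0,0,0],0],
    [[0,0,0],[0,0,0],0],
    [[0,0,0],[0,0,0],0],
    [[0,0,0],[0,0,0],0],
    [[0,0,0],[0,0,0],0],
    [[0,0,0],[0,0,0],0],
    [[0,0,0],[0,0,0],0],
  ],
)

```text
t: 14.25
eef_pos: [0.5881, -0.0651, 0.0633]
tcp_rot: [-2.369, -2.059, 0.004]
ft_force: [-11.8, -2.1, 10.8]
opening: 0.0392
grip_force: 62.9
```

Run:
```python
from h import *
st(); c,P=cam("scene")
cv2.imwrite("pics/s3.png",cv2.resize(c["frame"][110:215,210:335,::-1],(700,588),interpolation=cv2.INTER_CUBIC))
q=P[110:215,210:335].reshape(-1,3);q=q[(q[:,2]>.085)&(q[:,2]<.0945)&(q[:,0]>.5)]; n=np.array([.9905,-.1374]);u=np.array([.1374,.9905]);d=q[:,:2]-[.587,-.113]
print("top pts n",np.percentile(d@n,[2,98]),"u",np.percentile(d@u,[2,98]),"z",np.median(q[:,2]))
```

```text
t 14.25 p [ 0.5881 -0.0651  0.0633] yawY -8.0 tilt [-3.6e-03  7.0e-04 -1.0e+00] q [-0.25  0.45 -0.18  0.94 -0.    1.46] F [-11.76  -2.07  10.79] M [-0.29  2.35  0.32] op 0.0392 62.873284220695496
top pts n [-0.0270358   0.02403596] u [0.01023132 0.09033974] z 0.09068304105834124
```

View pics/s3.png

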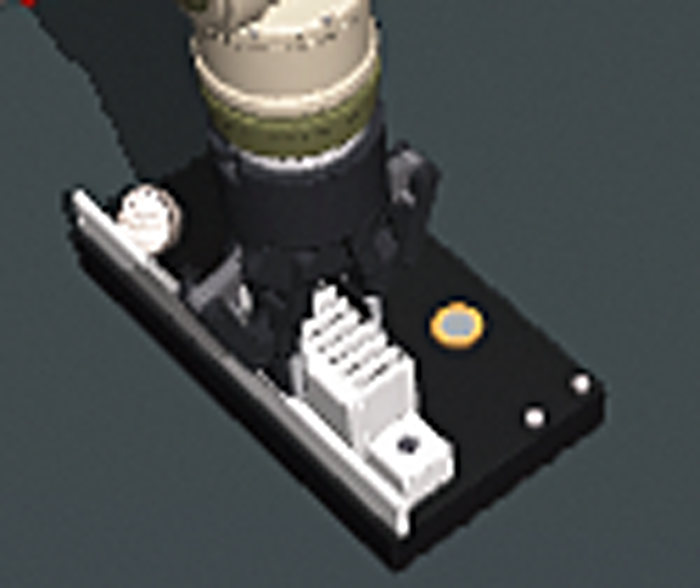

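The sink's back lies on the fence at (300,390), its end meets the stop at (390,430), and the top stands 60 mm over the deck. The forces are steady at about 11 N each way, so I hand it in.

```bash
python3 -c "
from bench import env
print(env.finish_job())"
```

```text
the job is handed in; nothing more can be done
None
```

The smallest heat sink is seated in the corner, back on the fence and end at the stop block; I handed in at 14 s still pressing it (about 11 N down, 12 N toward the fence), with no verdict returned.

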